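# Press a batch of shoe heels with the treadle press

### The job

Press the batch of heel blocks waiting in the bin with compartments: set every one, stem up, in a recess of its own in the press bed, pushed fully home so that its flange is flush, then push the pedal down to its stop and hold it there for about two seconds. Let the pedal come up, then take all the heels out and stand them, stem up, flat in the tray that has no compartments. Do not knock over the glue bottle or the jar.

Things in the scene. Friction and masses are not known exactly. Their poses are not given: they have to be found in the camera images.
- heel1: Brown leather-look shoe heel block (two or three of the four named are present, all alike). Wide D-shaped seat flange at the bottom, 72 mm (x) by 56 mm (y) by 12 mm thick; on it a narrower D-shaped stem 52 mm (x) by 36 mm (y), 30 mm tall; 42 mm tall in all, 100 g. The +x end is round, the sides of the stem are flat and parallel. Origin: centre of the underside; z up.
- heel2: Brown leather-look shoe heel block (two or three of the four named are present, all alike). Wide D-shaped seat flange at the bottom, 72 mm (x) by 56 mm (y) by 12 mm thick; on it a narrower D-shaped stem 52 mm (x) by 36 mm (y), 30 mm tall; 42 mm tall in all, 100 g. The +x end is round, the sides of the stem are flat and parallel. Origin: centre of the underside; z up.
- heel3: Brown leather-look shoe heel block (two or three of the four named are present, all alike). Wide D-shaped seat flange at the bottom, 72 mm (x) by 56 mm (y) by 12 mm thick; on it a narrower D-shaped stem 52 mm (x) by 36 mm (y), 30 mm tall; 42 mm tall in all, 100 g. The +x end is round, the sides of the stem are flat and parallel. Origin: centre of the underside; z up.
- heel4: Brown leather-look shoe heel block (two or three of the four named are present, all alike). Wide D-shaped seat flange at the bottom, 72 mm (x) by 56 mm (y) by 12 mm thick; on it a narrower D-shaped stem 52 mm (x) by 36 mm (y), 30 mm tall; 42 mm tall in all, 100 g. The +x end is round, the sides of the stem are flat and parallel. Origin: centre of the underside; z up.
- bin: Shallow yellow plastic bin for blanks, 196 (x) by 170 (y) by 20 mm tall, walls and floor 4 mm, two 4 mm dividers making four compartments about 92 by 79 mm. Fixed. Origin: centre of the underside. One heel block stands upright in each of two or three compartments at the start.
- tray: Shallow yellow plastic tray without dividers, empty at the start, for finished heels, 196 (x) by 170 (y) by 20 mm tall, walls and floor 4 mm. Fixed. Origin: centre of the underside. The bin and the tray may change sides.
- press: Bench press: grey and aluminium bed, 106 mm (x) by 280 mm (y), top face 40 mm above the table, with a row of three identical recesses along y. On its +x side a hinge bar carries the pressing frame, up to 175 mm above the table; it stands raised, and swings down over the recesses as the pedal is pressed. Fixed. Origin: centre of the bed's underside.
- nest1 (a point): Centre of the floor of a recess in the press bed. The recess is 77 mm (x) by 61 mm (y) and 12 mm deep, its floor 28 mm above the table; axes as the press. Recesses lie 88 mm apart along the press's y. A heel block fits stem up, either way round.
- nest2 (a point): Centre of the floor of a recess in the press bed. The recess is 77 mm (x) by 61 mm (y) and 12 mm deep, its floor 28 mm above the table; axes as the press. Recesses lie 88 mm apart along the press's y. A heel block fits stem up, either way round.
- nest3 (a point): Centre of the floor of a recess in the press bed. The recess is 77 mm (x) by 61 mm (y) and 12 mm deep, its floor 28 mm above the table; axes as the press. Recesses lie 88 mm apart along the press's y. A heel block fits stem up, either way round.
- pedal_pad (a point): Middle of the black ribbed rubber on top of the sprung pedal plate (70 mm wide, 135 mm long), where to push; 105 mm from the hinge. Up, it is about 75 mm above the table; fully down, about 40 mm. Frame: x runs level towards the hinge when built, y along the hinge axis. About 10 to 14 N pushes it fully down.
- pedal (a joint): Pedal angle in rad: 0 fully up (its spring returns it), 0.33 fully down on its stop; it also drives the pressing frame of the press.
- treadle: Dark steel base of the pedal, 170 mm (x) by 90 mm (y), 12 mm thick, fixed. The hinge lies at its +x end, the pedal's free end at its -x end. Origin: centre of the underside.
- glue_bottle: Red glue bottle with a pointed nozzle, 72 mm across, 140 mm tall, a bystander. Origin: centre of its base, z up.
- jar: Amber glass jar with a brass lid, 66 mm across, 100 mm tall, a bystander. Origin: centre of its base, z up.

How it is judged:
On the way, in this order (a step that is already met when the one before it is completed fails the run):
1. every heel present is seated flush in a recess of the press, with the pedal up (((horizontal distance between heel1 and nest1 below 0.006 m and z of heel1 in the frame of nest1 below 0.003 m) or (horizontal distance between heel1 and nest2 below 0.006 m and z of heel1 in the frame of nest2 below 0.003 m) or (horizontal distance between heel1 and nest3 below 0.006 m and z of heel1 in the frame of nest3 below 0.003 m)) and angle between each of heel1, heel2, heel3, heel4's own z axis and vertical below 0.06 rad and ((horizontal distance between heel2 and nest1 below 0.006 m and z of heel2 in the frame of nest1 below 0.003 m) or (horizontal distance between heel2 and nest2 below 0.006 m and z of heel2 in the frame of nest2 below 0.003 m) or (horizontal distance between heel2 and nest3 below 0.006 m and z of heel2 in the frame of nest3 below 0.003 m)) and ((horizontal distance between heel3 and nest1 below 0.006 m and z of heel3 in the frame of nest1 below 0.003 m) or (horizontal distance between heel3 and nest2 below 0.006 m and z of heel3 in the frame of nest2 below 0.003 m) or (horizontal distance between heel3 and nest3 below 0.006 m and z of heel3 in the frame of nest3 below 0.003 m)) and ((horizontal distance between heel4 and nest1 below 0.006 m and z of heel4 in the frame of nest1 below 0.003 m) or (horizontal distance between heel4 and nest2 below 0.006 m and z of heel4 in the frame of nest2 below 0.003 m) or (horizontal distance between heel4 and nest3 below 0.006 m and z of heel4 in the frame of nest3 below 0.003 m)) and value of joint pedal below 0.06 rad), for 0.2 s.
2. the pedal is held down on its stop for 1.2 s, with all the heels seated (((horizontal distance between heel1 and nest1 below 0.006 m and z of heel1 in the frame of nest1 below 0.003 m) or (horizontal distance between heel1 and nest2 below 0.006 m and z of heel1 in the frame of nest2 below 0.003 m) or (horizontal distance between heel1 and nest3 below 0.006 m and z of heel1 in the frame of nest3 below 0.003 m)) and angle between each of heel1, heel2, heel3, heel4's own z axis and vertical below 0.06 rad and ((horizontal distance between heel2 and nest1 below 0.006 m and z of heel2 in the frame of nest1 below 0.003 m) or (horizontal distance between heel2 and nest2 below 0.006 m and z of heel2 in the frame of nest2 below 0.003 m) or (horizontal distance between heel2 and nest3 below 0.006 m and z of heel2 in the frame of nest3 below 0.003 m)) and ((horizontal distance between heel3 and nest1 below 0.006 m and z of heel3 in the frame of nest1 below 0.003 m) or (horizontal distance between heel3 and nest2 below 0.006 m and z of heel3 in the frame of nest2 below 0.003 m) or (horizontal distance between heel3 and nest3 below 0.006 m and z of heel3 in the frame of nest3 below 0.003 m)) and ((horizontal distance between heel4 and nest1 below 0.006 m and z of heel4 in the frame of nest1 below 0.003 m) or (horizontal distance between heel4 and nest2 below 0.006 m and z of heel4 in the frame of nest2 below 0.003 m) or (horizontal distance between heel4 and nest3 below 0.006 m and z of heel4 in the frame of nest3 below 0.003 m)) and value of joint pedal above 0.3 rad), for 1.2 s.
At the end, for the whole second after the job is handed in: Every heel present stands stem up (within 0.1 rad) and at rest on the floor of the undivided tray (its underside within 6 mm of the tray's floor, its centre inside the walls), none left in the press; the pedal is up (below 0.06 rad) (x of heel1 in the frame of tray between -0.075 and 0.075 m and y of heel1 in the frame of tray between -0.065 and 0.065 m and z of each of heel1, heel2, heel3, heel4 in the frame of tray below 0.01 m and angle between each of heel1, heel2, heel3, heel4's own z axis and vertical below 0.1 rad and linear speed of each of heel1, heel2, heel3, heel4 below 0.02 m/s and x of heel2 in the frame of tray between -0.075 and 0.075 m and y of heel2 in the frame of tray between -0.065 and 0.065 m and x of heel3 in the frame of tray between -0.075 and 0.075 m and y of heel3 in the frame of tray between -0.065 and 0.065 m and x of heel4 in the frame of tray between -0.075 and 0.075 m and y of heel4 in the frame of tray between -0.065 and 0.065 m and value of joint pedal below 0.06 rad); the robot touches nothing.
It fails at once if the glue bottle is knocked over (angle between glue_bottle's own z axis and vertical above 0.6 rad).
It fails at once if the jar is knocked over (angle between jar's own z axis and vertical above 0.6 rad).
Of heel1, heel2, heel3, heel4 only 2 to 3 are there at a start; the rules pass over those that are not, and their reading is None.
At some moment in a run one of heel1, heel2, heel3, heel4 may be knocked a few centimetres aside while the robot is not near it.
It also fails if it takes over 210 s, if anything falls off the work surface, if the arm or the gripper's body presses on something with over 40 N, if the wrist force passes 120 N, or if a joint passes its speed limit or range.

### The arm

A 6-joint arm with a two-finger parallel gripper is mounted at the origin on the work surface. World frame = base frame: x ahead of the robot, y to its left, z up, the work surface at z = 0. Lengths are in m, angles in rad, forces in N, time in s.
With the tool pointing down it reaches from about 0.35 to 0.775 m from the base axis. Payload 5.5 kg.
Tool frame: the origin (TCP) lies between the finger pads; the fingertips stand 8 mm ahead of it and the grasp point (between the pads) lies 11 mm behind it; z points along the fingers, y is the line along which they close (so a half turn about z gives the same grasp; the last joint's range is limited). The gripper opens to 85 mm and grips with 20 to 120 N. Pads are 22 mm wide; open, the fingers measure 114 mm over their backs; the gripper's body (76 mm by 85 mm) begins 54 mm behind the grasp point. The pads swing forward as they close: fully open they stand 13 mm farther back than shut.
Start: joints at [1.143, 0.313, 0.046, 1.304, 0, 1.431], TCP at [0.163, 0.551, 0.239] pointing down, gripper open.
Joint ranges: [-2.76, 2.76], [-0.86, 1.69], [-1.03, 1.26], [-2.2, 2.34], [-1.47, 1.5], [-3.14, 3.14]. Speed limits (rad/s): [2.57, 2.57, 3.14, 3.14, 3.14, 3.14].

### API

Orientations are given as a unit quaternion [w, x, y, z].
In Python, from workcell import env gives the robot as it stands.
- The arm moves only by the tool move_arm, never from a script. Its argument "moves" is one flat list of numbers, 5 for each row, row after row: the shift along the world's x, y, z in m, then the turn about the world's z in rad, then the finger opening in m, from 0 to 0.0854. A call has 1 to 12 rows; each row is the pose to reach, as a shift and turn from the pose commanded when the call began; what a row does not reach only later rows make up. A row lasts 1/12 s, in which the tool goes at most 41.7 mm and 7.16 degrees, less where a joint would pass 70% of its speed; a pose out of reach is approached as far as the arm can. A call with a gripper value outside its range is refused whole. The fingers move at their own pace and stop on an object; "newtons" is the grip in N (left out, the last holds). Time passes only in rows, so rows that repeat a pose let the fingers close. It gives the time, the measured TCP pose, the force, the opening and the grip force at its end, in the units of the state.
- env.get_state(): the state, without advancing time (a new reading comes with each control period).
- env.read_camera(name): name is "scene" or "top" or "wrist"; returns a dict with "pixels" (420x560x3 uint8, red, green, blue), "camera_matrix" (3x3 intrinsics, pixels), "rvec" (rotation vector, rad) and "tvec" (3), from world to camera coordinates, as OpenCV has them. Camera axes: x right, y down, z forward; pixel columns grow to the right and rows downward; lengths in m; the calibration is good to about 2 mm. A picture is of the moment at which its call begins. There is no depth.
- env.hand_in(): hands the job in; it is judged then, once.
The state is a dict: "clock": time; "joint_pos": joint angles; "qvel": joint speeds; "tau": joint torques, N m; "tcp_pos": TCP position; "orientation": TCP orientation; "wrist_force": force on the tool from outside, world axes, zero at the start; "ft_torque": the same for the moment, N m; "finger_gap": finger opening in m; "grip_force": force on a finger pad.
Only numpy, scipy, OpenCV 4.12 (cv2) and the standard library are available. Lean on these libraries where they do the work, as an engineer would, in place of code of your own. Each camera call takes 0.05 s, during which the arm holds its last target. There are 200 camera calls.

## Working session

There is one attempt and no reset: what is moved stays moved. The work goes in short steps, Python scripts to look and compute and a tool call to move; the robot and the scene stay as the last step left them, time stands still between calls to the robot, and variables do not carry over. Pictures are saved under pics/ and viewed, at most 14 in all, crops included, and the job is handed in when it is done.

Besides the shell and the picture viewer there is one more tool, called after "Emit:" as name(argument=value, ...) on one line, values as JSON. move_arm: Moves the arm, as the interface text tells. Its arguments: {"type":"object","properties":{"moves":{"type":"array"},"newtons":{"type":"number"}},"required":["moves"]}

```bash
mkdir -p pics; cat > h.py <<'E'
import numpy as np,cv2
from workcell import env
def snap(n,f):
    c=env.read_camera(n); cv2.imwrite('pics/'+f,c['pixels'][:,:,::-1]); np.savez('pics/'+f+'.npz',**c); return c
def world(c,uv,z):
    K=np.array(c['camera_matrix']);R=cv2.Rodrigues(np.array(c['rvec'],float))[0];t=np.array(c['tvec'],float).ravel()
    uv=np.atleast_2d(np.array(uv,float)); o=-R.T@t
    d=(R.T@np.linalg.inv(K)@np.c_[uv,np.ones(len(uv))].T).T
    return o+d*((z-o[2])/d[:,2])[:,None]
def proj(c,P):
    return cv2.projectPoints(np.array(P,float).reshape(-1,3),np.array(c['rvec'],float),np.array(c['tvec'],float),np.array(c['camera_matrix'],float),None)[0].reshape(-1,2)
def ld(f): return dict(np.load('pics/'+f+'.npz'))
E
python3 - <<'E'
from h import *
for n in('top','scene'):
    c=snap(n,n+'1.png'); print(n,-cv2.Rodrigues(np.array(c['rvec']))[0].T@np.array(c['tvec']).ravel())
s=env.get_state();print(s)
E
```

```text
top [0.36135756 0.00800628 0.93653214]
scene [ 1.14819588 -0.62214979  0.61330907]
{'clock': 0.1, 'joint_pos': array([1.14342281e+00, 3.13934635e-01, 4.50831637e-02, 1.30360517e+00,
       1.08654086e-05, 1.43119484e+00]), 'qvel': array([-9.64435025e-05, -1.78925789e-03,  2.09828378e-03, -9.05850221e-04,
       -1.32262962e-04,  7.85896426e-04]), 'tau': array([ 1.91810599e-03, -4.81725669e+01,  2.99243277e+01,  1.27437679e-02,
       -1.61454759e-04,  4.24571192e-05]), 'tcp_pos': array([0.16301384, 0.55094108, 0.23848887]), 'orientation': array([-2.37414803e-04,  1.43390001e-01,  9.89665913e-01, -7.95500155e-04]), 'wrist_force': array([-0.64611778, -0.14330653, -0.37268556]), 'ft_torque': array([ 0.02910102, -0.01897989, -0.00184278]), 'grip_force': 0.0, 'finger_gap': 0.08534385264917878}
```

View pics/top1.png

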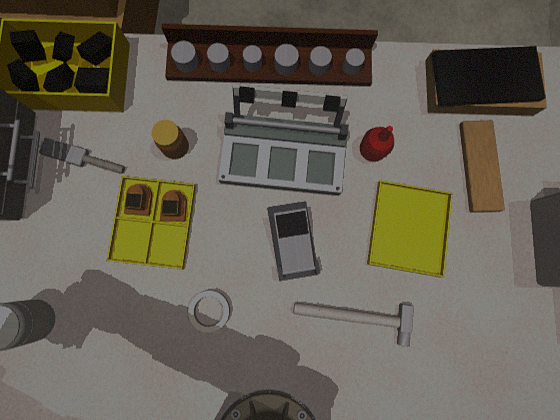

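View pics/scene1.png

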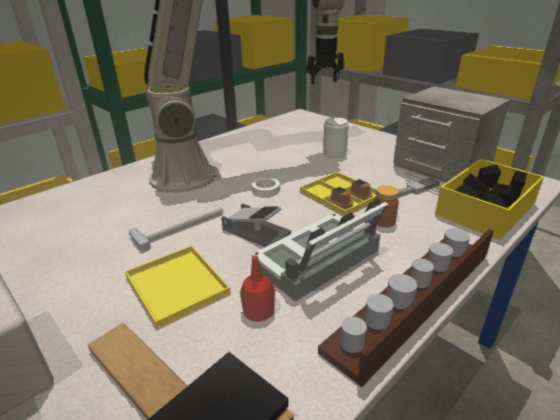

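The top view shows two heels in the bin's far compartments, at about (137,200) and (173,206). The press is at (282,160), the pedal at (294,240), the tray at (410,228), the jar at (168,138) and the bottle at (377,143). I'll zoom in to measure.

```bash
python3 - <<'E'
from h import *
c=ld('top1.png');p=c['pixels'][:,:,::-1]
a=cv2.resize(p[170:270,100:200],None,fx=6,fy=6,interpolation=cv2.INTER_CUBIC);a=a[:600]
cv2.imwrite('pics/a.png',a)
cv2.imwrite('pics/b.png',cv2.resize(p[80:285,215:355],None,fx=2.9,fy=2.9,interpolation=cv2.INTER_CUBIC))
E
```

```text
(no output)
```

View pics/a.png

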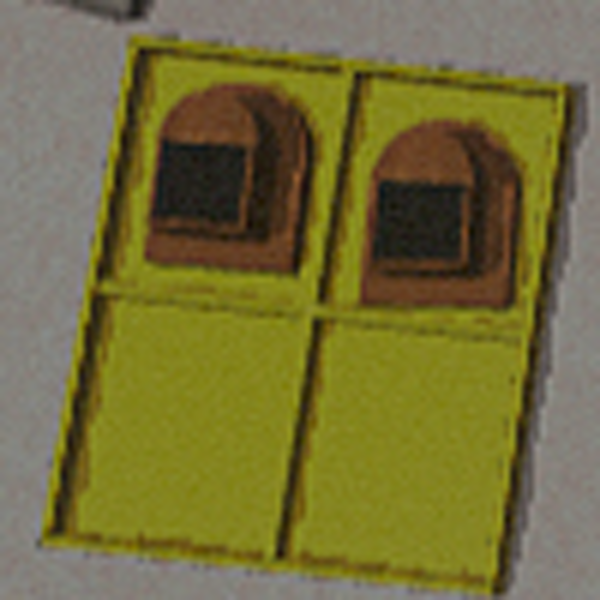

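View pics/b.png

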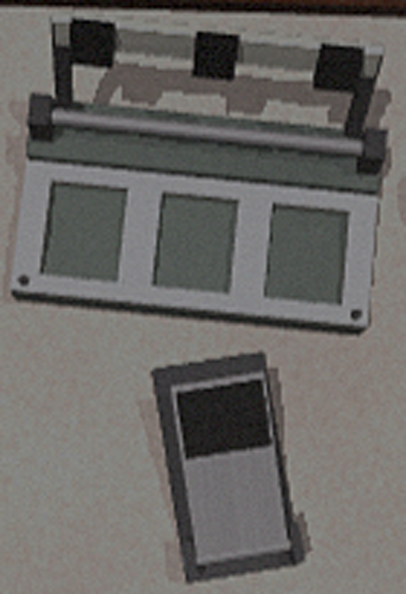

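The crops show the heels with round ends towards +x. In crop b the three recesses are centred near (85,232), (196,243) and (306,255), and the pedal's black pad is at (224,417). I'll fit the poses with the calibration.

```bash
cat > fit.py <<'E'
from h import *
from scipy.optimize import minimize, least_squares
def D(L,W,z):
    r=W/2; a=np.linspace(-np.pi/2,np.pi/2,25)
    P=np.r_[np.c_[L/2-r+r*np.cos(a),r*np.sin(a)],[[-L/2,r],[-L/2,-r]]]
    return np.c_[P,np.full(len(P),z)]
def place(P,x,y,z,w):
    c,s=np.cos(w),np.sin(w); return np.c_[P[:,0]*c-P[:,1]*s+x,P[:,0]*s+P[:,1]*c+y,P[:,2]+z]
PR=[np.r_[D(.072,.056,0),D(.072,.056,.012)],np.r_[D(.052,.036,.012),D(.052,.036,.042)]]
def sil(c,q,z,S,shape,off):
    m=np.zeros(shape,np.uint8)
    for P in PR:
        uv=(proj(c,place(P,q[0],q[1],z,q[2]))+.5-off)*S-.5
        cv2.fillConvexPoly(m,np.round(cv2.convexHull(uv.astype(np.float32))*16).astype(np.int32),255,cv2.LINE_AA,4)
    return m/255.
def fitheel(c,uv,z,w0,h=24,S=6):
    p=c['pixels'];off=np.array([int(uv[0])-h,int(uv[1])-h])
    a=cv2.resize(p[off[1]:off[1]+2*h,off[0]:off[0]+2*h],None,fx=S,fy=S,interpolation=cv2.INTER_CUBIC).astype(int)
    a=cv2.GaussianBlur(a.astype(np.float32),(0,0),S*.4)
    m=((a[...,0]>a[...,1]*1.18)&(a[...,0]>a[...,2]*1.3)&(a[...,0]>40)).astype(np.uint8)
    cs=cv2.findContours(m,cv2.RETR_EXTERNAL,cv2.CHAIN_APPROX_NONE)[0]
    k=max(cs,key=cv2.contourArea); m=np.zeros_like(m); cv2.drawContours(m,[k],-1,1,-1)
    g=world(c,[uv],z+.02)[0]
    f=lambda q:np.abs(sil(c,[g[0]+q[0]*.01,g[1]+q[1]*.01,w0+q[2]*.1],z,S,m.shape,off)-m).sum()
    r=min((minimize(f,[0,0,s],method='Nelder-Mead',options=dict(initial_simplex=np.array([[0,0,s],[1,0,s],[0,1,s],[0,0,s+1]]))) for s in(-1,1)),key=lambda r:r.fun)
    return g[0]+r.x[0]*.01,g[1]+r.x[1]*.01,w0+r.x[2]*.1,r.fun/m.sum()
E
python3 - <<'E'
from fit import *
c=ld('top1.png')
for uv in((138,200),(173,206)): print('heel',np.round(fitheel(c,uv,.004,-.1),4))
def px(l,s,o): return (np.array(l,float)+.5)/s-.5+o
b=px([(52,182),(127,187),(119,284),(42,275),(163,193),(239,200),(231,294),(153,286),(273,204),(349,211),(343,306),(265,299)],2.9,[215,80])
W=world(c,b,.04)
M=[(sx*.0385,n*.088+sy*.0305) for n in(1,0,-1) for sx,sy in((1,1),(1,-1),(-1,-1),(-1,1))]
M=np.c_[M,np.zeros(12)]
r=least_squares(lambda q:(place(M,q[0],q[1],.04,q[2])-W)[:,:2].ravel(),[.5,0,0])
print('press',r.x,np.sqrt((r.fun**2).mean()))
for n in(1,0,-1):print('nest',place(np.array([[0,n*.088,0]]),*r.x[:2],.028,r.x[2]))
bar=px([(40,118),(372,150)],2.9,[215,80]);print('bar',world(c,bar,.06),'frame',world(c,px([(65,25),(375,55)],2.9,[215,80]),.17))
print('pad',world(c,px([(176,390),(266,380),(272,447),(190,457)],2.9,[215,80]),.075),'ped end',world(c,px([(196,567),(294,550)],2.9,[215,80]),.03))
print('bin',world(c,px([(132,38),(580,88),(498,592),(42,545)],6,[100,170]),.02))
print('tray',world(c,[(379,182),(452,194),(443,275),(368,264)],.02))
print('jar',world(c,[(166,133)],.1),'bottle',world(c,[(376,146)],.07))
E
```

```text
heel [ 0.5258  0.3118 -0.0699  0.0401]
heel [ 0.5131  0.2308 -0.0014  0.0437]
press [ 0.61005921 -0.01652418 -0.0746381 ] 0.0006334817952884499
nest [[0.61662127 0.07123082 0.028     ]]
nest [[ 0.61005921 -0.01652418  0.028     ]]
nest [[ 0.60349716 -0.10427917  0.028     ]]
bar [[ 0.70205203  0.10829124  0.06      ]
 [ 0.68336551 -0.15162284  0.06      ]] frame [[ 0.72763705  0.08134096  0.17      ]
 [ 0.71200961 -0.13402461  0.17      ]]
pad [[ 0.48787844 -0.00285458  0.075     ]
 [ 0.49708892 -0.06931633  0.075     ]
 [ 0.44748523 -0.07423802  0.075     ]
 [ 0.43863585 -0.01426081  0.075     ]] ped end [[ 0.35942145 -0.02176303  0.03      ]
 [ 0.37392976 -0.0960271   0.03      ]]
bin [[0.57575896 0.35286107 0.02      ]
 [0.56076356 0.18018143 0.02      ]
 [0.36927668 0.19958118 0.02      ]
 [0.38238118 0.36900185 0.02      ]]
tray [[ 0.57751202 -0.24206485  0.02      ]
 [ 0.5536455  -0.41089041  0.02      ]
 [ 0.36840487 -0.38116073  0.02      ]
 [ 0.38864769 -0.21352119  0.02      ]]
jar [[0.65405311 0.23629484 0.1       ]] bottle [[ 0.64774428 -0.22339527  0.07      ]]
```

Emit:
move_arm(moves=[0.363, -0.239, -0.1, 0.216, 0.07, 0.363, -0.239, -0.1, 0.216, 0.07, 0.363, -0.239, -0.1, 0.216, 0.07, 0.363, -0.239, -0.1, 0.216, 0.07, 0.363, -0.239, -0.1, 0.216, 0.07, 0.363, -0.239, -0.1, 0.216, 0.07, 0.363, -0.239, -0.1, 0.216, 0.07, 0.363, -0.239, -0.1, 0.216, 0.07, 0.363, -0.239, -0.1, 0.216, 0.07, 0.363, -0.239, -0.1, 0.216, 0.07, 0.363, -0.239, -0.1, 0.216, 0.07, 0.363, -0.239, -0.1, 0.216, 0.07], newtons=40)

```text
clock: 1.1
tcp_pos: [0.5304, 0.3083, 0.1368]
orientation: [-0.0, 0.039, 0.999, -0.001]
wrist_force: [0.4, 0.3, -0.1]
finger_gap: 0.0702
grip_force: 0.0
```

```bash
python3 - <<'E'
from fit import *
c=snap('wrist','w1.png');print(np.round(proj(c,[[.5258,.3118,.046],[.5131,.2308,.046]]),1),-cv2.Rodrigues(np.array(c['rvec']))[0].T@np.array(c['tvec']).ravel())
E
```

```text
[[285.8 209.1]
 [182.2 201.2]] [0.45055786 0.31345086 0.27202474]
```

View pics/w1.png

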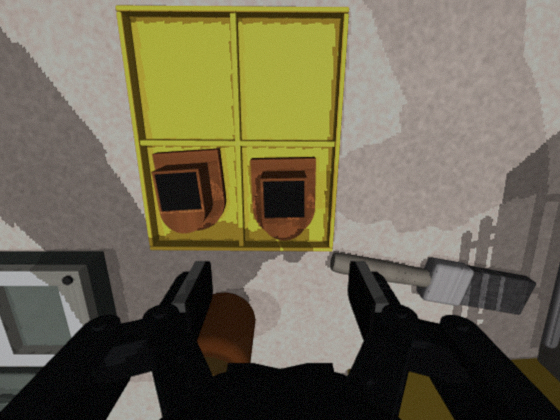

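The wrist view shows both heels, with stem tops near (284,199) and (180,191). I'll refit them from this closer view.

```bash
python3 - <<'E'
from fit import *
c=ld('w1.png')
for uv in((284,197),(186,190)): print('heel',np.round(fitheel(c,uv,.004,-.03,h=50,S=3),4))
s=env.get_state();print(s['tcp_pos'])
E
```

```text
heel [ 0.5272  0.3099 -0.0571  0.2609]
heel [ 0.5151  0.2279 -0.0291  0.2409]
[0.52800346 0.30981393 0.13740139]
```

Emit:
move_arm(moves=[0, -0.001, -0.04, 0, 0.07, 0, -0.001, -0.08, 0, 0.07, 0, -0.001, -0.1, 0, 0.07, 0, -0.001, -0.107, 0, 0.07, 0, -0.001, -0.107, 0, 0.07, 0, -0.001, -0.107, 0, 0.03, 0, -0.001, -0.107, 0, 0.03, 0, -0.001, -0.107, 0, 0.03, 0, -0.001, -0.107, 0, 0.03, 0, -0.001, -0.107, 0, 0.03, 0, -0.001, -0.107, 0, 0.03, 0, -0.001, -0.107, 0, 0.03], newtons=40)

```text
clock: 2.15
tcp_pos: [0.5278, 0.3124, 0.0348]
orientation: [0.002, 0.036, 0.999, 0.001]
wrist_force: [-1.3, 1.1, 6.4]
finger_gap: 0.0351
grip_force: 42.4
```

Emit:
move_arm(moves=[0, 0, 0.04, 0, 0.03, 0, 0, 0.08, 0, 0.03, 0, 0, 0.105, 0, 0.03, 0.085, -0.3275, 0.105, 0, 0.03, 0.085, -0.3275, 0.105, 0, 0.03, 0.085, -0.3275, 0.105, 0, 0.03, 0.085, -0.3275, 0.105, 0, 0.03, 0.085, -0.3275, 0.105, 0, 0.03, 0.085, -0.3275, 0.105, 0, 0.03, 0.085, -0.3275, 0.105, 0, 0.03, 0.085, -0.3275, 0.105, 0, 0.03, 0.085, -0.3275, 0.105, 0, 0.03])

```text
clock: 3.15
tcp_pos: [0.6133, -0.023, 0.138]
orientation: [0.002, 0.039, 0.999, -0.001]
wrist_force: [0.5, 1.4, -1.1]
finger_gap: 0.0353
grip_force: 41.4
```

Emit:
move_arm(moves=[0, 0, 0, 0, 0.03, 0, 0, 0, 0, 0.03, 0, 0, 0, 0, 0.03])

```text
clock: 3.4
tcp_pos: [0.6107, -0.0149, 0.1374]
orientation: [-0.0, 0.035, 0.999, 0.0]
wrist_force: [1.7, -0.5, -2.2]
finger_gap: 0.0349
grip_force: 41.4
```

```bash
python3 - <<'E'
from fit import *
c=snap('wrist','w2.png');print(env.get_state()['tcp_pos'],env.get_state()['orientation'])
q=[]
for n in(1,0,-1):
  q+=[place(np.array([[a*.0385,n*.088+b*.0305,0]]),.61006,-.01652,.04,-.0746)[0] for a,b in((1,1),(1,-1),(-1,-1),(-1,1))]
print(np.round(proj(c,q),1).tolist())
p=c['pixels'][:,:,::-1].copy()
cv2.polylines(p,[np.round(proj(c,q[4*i:4*i+4])).astype(int) for i in range(3)],True,(0,0,255))
cv2.imwrite('pics/w2o.png',p)
E
```

```text
[ 0.61073175 -0.01456656  0.1374582 ] [-1.89486849e-04  3.49922817e-02  9.99387532e-01  2.53864551e-04]
[[416.8, 254.6], [346.0, 254.2], [353.4, 165.2], [431.6, 165.7], [314.7, 254.0], [243.8, 253.7], [240.6, 164.6], [318.8, 165.0], [212.4, 253.5], [141.5, 253.1], [127.7, 164.0], [206.0, 164.4]]
```

View pics/w2o.png

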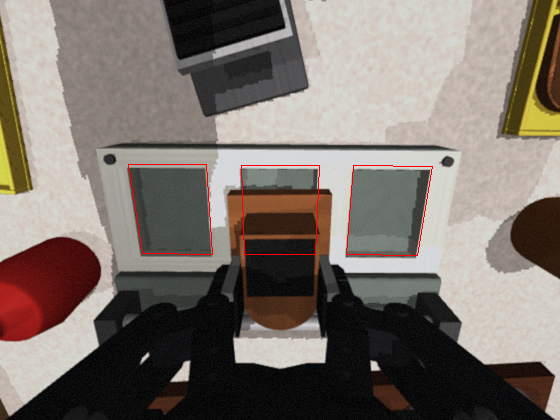

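The overlay matches the recess edges well. The held heel's back flange edge is near row 190 and its stem patch spans rows 240–297. I'll measure where the heel sits in the hand.

```bash
python3 - <<'E'
from fit import *
c=ld('w2.png');p=c['pixels'].astype(int)
for col in(250,280,305):
    print(col,[(r,tuple(p[r,col-3:col+4].mean(0).round().astype(int).tolist())) for r in range(184,244,2)])
t=np.array([.6107,-.0146,.1375])
for o in(-.003,0,.003):
    x,y,w=t[0]+o*np.cos(-.07),t[1]-o*.07,-.07
    P=place(np.array([[-.036,0,0],[-.036,0,.012],[-.026,0,.012],[-.026,0,.042]]),x,y,t[2]-.031,w)
    print(o,np.round(proj(c,P),1).tolist())
E
```

```text
250 [(184, (119, 127, 121)), (186, (77, 83, 79)), (188, (76, 80, 74)), (190, (52, 32, 21)), (192, (53, 31, 18)), (194, (72, 41, 24)), (196, (151, 91, 53)), (198, (150, 90, 53)), (200, (145, 88, 52)), (202, (143, 86, 49)), (204, (143, 85, 50)), (206, (142, 84, 48)), (208, (143, 86, 50)), (210, (143, 85, 50)), (212, (129, 77, 45)), (214, (52, 30, 17)), (216, (49, 28, 13)), (218, (51, 29, 18)), (220, (52, 31, 17)), (222, (52, 32, 17)), (224, (51, 29, 17)), (226, (53, 32, 17)), (228, (53, 33, 21)), (230, (51, 31, 17)), (232, (47, 27, 14)), (234, (70, 42, 26)), (236, (141, 84, 48)), (238, (128, 78, 46)), (240, (29, 26, 24)), (242, (23, 22, 22))]
280 [(184, (109, 117, 110)), (186, (89, 96, 91)), (188, (58, 59, 54)), (190, (55, 31, 21)), (192, (54, 30, 19)), (194, (80, 46, 27)), (196, (150, 89, 51)), (198, (150, 88, 51)), (200, (148, 88, 51)), (202, (146, 87, 51)), (204, (143, 85, 49)), (206, (141, 85, 50)), (208, (143, 85, 50)), (210, (138, 83, 48)), (212, (109, 64, 37)), (214, (51, 31, 18)), (216, (51, 30, 16)), (218, (52, 30, 18)), (220, (50, 30, 16)), (222, (51, 28, 16)), (224, (51, 30,
[... 359 characters left out ...]
198, (151, 91, 54)), (200, (149, 90, 52)), (202, (146, 87, 51)), (204, (146, 87, 51)), (206, (145, 87, 51)), (208, (138, 82, 49)), (210, (125, 75, 43)), (212, (106, 63, 38)), (214, (50, 30, 18)), (216, (53, 31, 19)), (218, (51, 31, 17)), (220, (53, 31, 18)), (222, (52, 30, 18)), (224, (52, 31, 18)), (226, (52, 30, 17)), (228, (53, 32, 19)), (230, (51, 31, 18)), (232, (49, 30, 19)), (234, (84, 49, 28)), (236, (126, 74, 45)), (238, (99, 58, 35)), (240, (17, 19, 19)), (242, (20, 19, 20))]
-0.003 [[282.8, 185.3], [283.0, 190.7], [282.9, 208.5], [283.6, 229.6]]
0 [[282.8, 190.4], [283.0, 196.1], [282.9, 213.8], [283.6, 235.8]]
0.003 [[282.8, 195.4], [283.0, 201.5], [282.9, 218.9], [283.5, 241.9]]
```

Emit:
move_arm(moves=[0, 0, -0.03, 0, 0.03, 0, 0, -0.055, 0, 0.03, 0, 0, -0.06, 0, 0.03, 0, 0, -0.06, 0, 0.03, 0, 0, -0.06, 0, 0.03, 0, 0, -0.06, 0, 0.03])

```text
clock: 3.95
tcp_pos: [0.6124, -0.0156, 0.079]
orientation: [0.001, 0.035, 0.999, -0.0]
wrist_force: [-0.3, 0.9, -1.6]
finger_gap: 0.0355
grip_force: 41.4
```

```bash
python3 - <<'E'
from fit import *
c=snap('wrist','w3.png');s=env.get_state();print(s['tcp_pos'],s['wrist_force'])
p=c['pixels'].astype(int)
# rows: bed recess near edge / heel
print([(r,p[r,277:284].mean(0).round().astype(int).tolist()) for r in range(150,240,2)])
E
```

```text
[ 0.61251982 -0.01583003  0.07918874] [ 0.35044259  0.91232364 -1.50198627]
[(150, [128, 121, 114]), (152, [40, 43, 42]), (154, [44, 48, 45]), (156, [72, 73, 68]), (158, [99, 99, 94]), (160, [214, 215, 217]), (162, [215, 216, 218]), (164, [214, 215, 217]), (166, [216, 216, 219]), (168, [214, 215, 218]), (170, [214, 215, 217]), (172, [215, 216, 218]), (174, [214, 215, 217]), (176, [214, 216, 218]), (178, [214, 216, 218]), (180, [215, 217, 218]), (182, [214, 216, 218]), (184, [117, 122, 118]), (186, [109, 116, 110]), (188, [61, 61, 56]), (190, [54, 32, 19]), (192, [52, 31, 17]), (194, [83, 49, 29]), (196, [151, 90, 51]), (198, [151, 90, 53]), (200, [148, 89, 51]), (202, [145, 87, 51]), (204, [145, 88, 52]), (206, [143, 86, 51]), (208, [142, 85, 51]), (210, [134, 79, 47]), (212, [109, 64, 37]), (214, [52, 30, 18]), (216, [54, 33, 19]), (218, [53, 32, 19]), (220, [52, 31, 18]), (222, [54, 33, 21]), (224, [51, 29, 15]), (226, [53, 32, 20]), (228, [51, 29, 16]), (230, [51, 28, 16]), (232, [52, 31, 17]), (234, [86, 50, 30]), (236, [143, 85, 50]), (238, [121, 73, 44])]
```

View pics/w3.png

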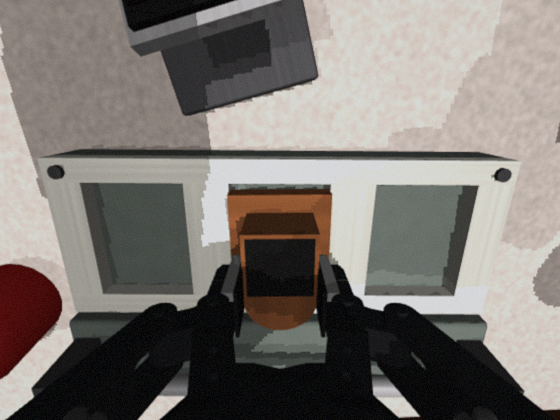

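Recess back edge is at row 183, spanning columns about 229–331. The heel's bottom back edge is at row 189 and it is centred in y.

```bash
python3 - <<'E'
from fit import *
c=ld('w3.png')
for n,uv,z in(('nestback',(280,183.3),.04),('nestL',(229,186),.04),('nestR',(331,186),.04),('heelback',(280,189),.0482),('hbtop',(280,194.3),.0602),('hL',(228,196),.0602),('hR',(332,196),.0602)): print(n,world(c,[uv],z)[0])
E
```

```text
nestback [ 0.57418755 -0.01422019  0.04      ]
nestL [ 0.57374414 -0.04472286  0.04      ]
nestR [0.57792833 0.01604469 0.04      ]
heelback [ 0.57553243 -0.01430954  0.0482    ]
hbtop [ 0.57529474 -0.0142883   0.0602    ]
hL [ 0.57432817 -0.04204455  0.0602    ]
hR [0.57813896 0.01332862 0.0602    ]
```

Emit:
move_arm(moves=[0.001, 0, -0.006, 0, 0.03, 0.001, 0, -0.012, 0, 0.03, 0.001, 0, -0.016, 0, 0.03, 0.001, 0, -0.02, 0, 0.03, 0.001, 0, -0.022, 0, 0.03, 0.001, 0, -0.022, 0, 0.03, 0.001, 0, -0.022, 0, 0.03])

```text
clock: 4.58
tcp_pos: [0.612, -0.0163, 0.0587]
orientation: [0.001, 0.036, 0.999, -0.0]
wrist_force: [-8.8, 1.0, 22.5]
finger_gap: 0.0351
grip_force: 44.3
```

Emit:
move_arm(moves=[0, 0, 0.002, 0, 0.07, 0, 0, 0.002, 0, 0.07, 0, 0, 0.002, 0, 0.07, 0, 0, 0.04, 0, 0.07, 0, 0, 0.08, 0, 0.07, -0.098, 0.246, 0.085, 0.05, 0.07, -0.098, 0.246, 0.085, 0.05, 0.07, -0.098, 0.246, 0.085, 0.05, 0.07, -0.098, 0.246, 0.085, 0.05, 0.07, -0.098, 0.246, 0.085, 0.05, 0.07, -0.098, 0.246, 0.085, 0.05, 0.07, -0.098, 0.246, 0.085, 0.05, 0.07])

```text
clock: 5.58
tcp_pos: [0.5116, 0.234, 0.1398]
orientation: [-0.001, 0.009, 1.0, 0.001]
wrist_force: [0.8, -0.3, 0.1]
finger_gap: 0.0701
grip_force: 0.0
```

Emit:
move_arm(moves=[0, 0, 0, 0, 0.07, 0, 0, 0, 0, 0.07, 0, 0, 0, 0, 0.07])

```text
clock: 5.83
tcp_pos: [0.5145, 0.2293, 0.1398]
orientation: [-0.0, 0.011, 1.0, -0.0]
wrist_force: [-0.1, -0.6, -0.7]
finger_gap: 0.0697
grip_force: 0.0
```

```bash
python3 - <<'E'
from fit import *
c=snap('wrist','w4.png');t=snap('top','t2.png');print(env.get_state()['tcp_pos'])
cv2.imwrite('pics/w4t.png',np.hstack([c['pixels'],t['pixels']])[:,:,::-1][:, :][::1,::1] if 0 else cv2.resize(np.hstack([c['pixels'][100:350,100:500],t['pixels'][80:330,90:490]])[:,:,::-1],(800,250)))
E
```

```text
[0.5148185  0.22869251 0.13998203]
```

View pics/w4t.png

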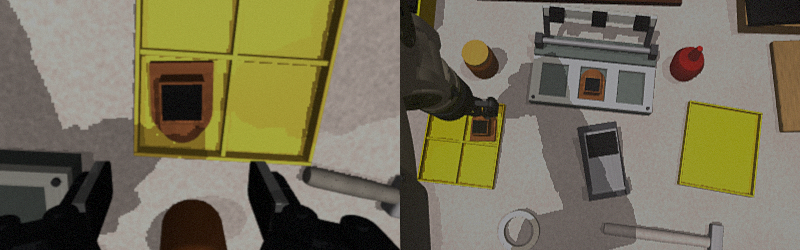

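Heel 1 is in the middle nest, and heel 2 is still in the bin, below the gripper.

Emit:
move_arm(moves=[0, 0, -0.04, 0, 0.07, 0, 0, -0.08, 0, 0.07, 0, 0, -0.1, 0, 0.07, 0, 0, -0.107, 0, 0.07, 0, 0, -0.107, 0, 0.07, 0, 0, -0.107, 0, 0.03, 0, 0, -0.107, 0, 0.03, 0, 0, -0.107, 0, 0.03, 0, 0, -0.107, 0, 0.03, 0, 0, -0.107, 0, 0.03, 0, 0, -0.107, 0, 0.03, 0, 0, -0.107, 0, 0.03])

```text
clock: 6.93
tcp_pos: [0.5162, 0.2303, 0.0355]
orientation: [0.002, 0.011, 1.0, 0.0]
wrist_force: [-0.4, -0.9, 6.5]
finger_gap: 0.0353
grip_force: 42.1
```

Emit:
move_arm(moves=[0, 0, 0.04, 0, 0.03, 0, 0, 0.08, 0, 0.03, 0, 0, 0.1, 0, 0.03, 0.104, -0.158, 0.1, -0.053, 0.03, 0.104, -0.158, 0.1, -0.053, 0.03, 0.104, -0.158, 0.1, -0.053, 0.03, 0.104, -0.158, 0.1, -0.053, 0.03, 0.104, -0.158, 0.1, -0.053, 0.03, 0.104, -0.158, 0.1, -0.053, 0.03, 0.104, -0.158, 0.08, -0.053, 0.03, 0.104, -0.158, 0.055, -0.053, 0.03, 0.104, -0.158, 0.045, -0.053, 0.03])

```text
clock: 7.93
tcp_pos: [0.6164, 0.0721, 0.0759]
orientation: [-0.002, 0.037, 0.999, 0.0]
wrist_force: [-0.8, 0.8, -0.8]
finger_gap: 0.0352
grip_force: 41.2
```

Emit:
move_arm(moves=[0, 0, 0, 0, 0.03, 0, 0, 0, 0, 0.03, 0, 0, 0, 0, 0.03, 0, 0, 0, 0, 0.03])

```text
clock: 8.27
tcp_pos: [0.6193, 0.0723, 0.08]
orientation: [0.001, 0.037, 0.999, 0.0]
wrist_force: [0.8, 0.2, -0.7]
finger_gap: 0.0351
grip_force: 41.2
```

```bash
python3 - <<'E'
from fit import *
c=snap('wrist','w5.png');s=env.get_state();print(s['tcp_pos'],s['orientation'],s['wrist_force'])
p=c['pixels'].astype(int)
print([(r,p[r,277:284,0].mean().round()) for r in range(170,240,2)])
cv2.imwrite('pics/w5c.png',cv2.resize(c['pixels'][150:300,130:430,::-1],None,fx=2.6,fy=2.6))
E
```

```text
[0.61919264 0.07219867 0.07991919] [1.28255088e-03 3.71438730e-02 9.99309102e-01 8.05646983e-05] [ 0.09216895  0.16623591 -0.40156778]
[(170, np.float64(207.0)), (172, np.float64(206.0)), (174, np.float64(205.0)), (176, np.float64(207.0)), (178, np.float64(207.0)), (180, np.float64(207.0)), (182, np.float64(197.0)), (184, np.float64(105.0)), (186, np.float64(62.0)), (188, np.float64(49.0)), (190, np.float64(50.0)), (192, np.float64(87.0)), (194, np.float64(147.0)), (196, np.float64(142.0)), (198, np.float64(141.0)), (200, np.float64(141.0)), (202, np.float64(138.0)), (204, np.float64(136.0)), (206, np.float64(138.0)), (208, np.float64(121.0)), (210, np.float64(100.0)), (212, np.float64(46.0)), (214, np.float64(49.0)), (216, np.float64(48.0)), (218, np.float64(49.0)), (220, np.float64(50.0)), (222, np.float64(51.0)), (224, np.float64(50.0)), (226, np.float64(48.0)), (228, np.float64(49.0)), (230, np.float64(51.0)), (232, np.float64(136.0)), (234, np.float64(137.0)), (236, np.float64(43.0)), (238, np.float64(22.0))]
```

View pics/w5c.png

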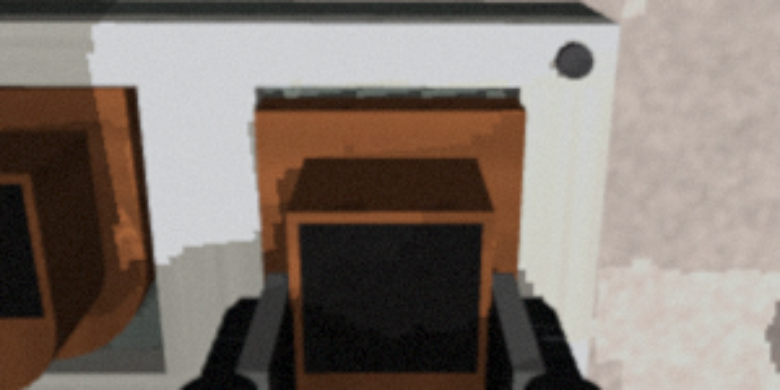

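Heel 2 sits over nest 1, centred in y: recess columns 256–520, heel 256–524 in the crop. I'll check x.

```bash
python3 - <<'E'
from fit import *
c=ld('w5.png')
for n,uv,z in(('nestback',(280,183.3),.04),('heelback',(280,186.5),.0484),('hbtop',(280,192.2),.0604)): print(n,world(c,[uv],z)[0])
E
```

```text
nestback [0.58134814 0.07377138 0.04      ]
heelback [0.58118697 0.07378329 0.0484    ]
hbtop [0.58127217 0.07377747 0.0604    ]
```

Emit:
move_arm(moves=[0.0025, 0, 0, 0, 0.03, 0.0025, 0, -0.006, 0, 0.03, 0.0025, 0, -0.012, 0, 0.03, 0.0025, 0, -0.016, 0, 0.03, 0.0025, 0, -0.02, 0, 0.03, 0.0025, 0, -0.023, 0, 0.03, 0.0025, 0, -0.023, 0, 0.03, 0.0025, 0, -0.023, 0, 0.03])

```text
clock: 8.98
tcp_pos: [0.6204, 0.0719, 0.0593]
orientation: [0.001, 0.037, 0.999, -0.0]
wrist_force: [-11.2, -0.9, 25.7]
finger_gap: 0.0353
grip_force: 44.7
```

Emit:
move_arm(moves=[0, 0, 0.002, 0, 0.07, 0, 0, 0.002, 0, 0.07, 0, 0, 0.002, 0, 0.07, 0, 0, 0.04, 0, 0.07, 0, 0, 0.08, 0, 0.06, -0.1525, -0.1115, 0.07, 0, 0, -0.1525, -0.1115, 0.07, 0, 0, -0.1525, -0.1115, 0.07, 0, 0, -0.1525, -0.1115, 0.07, 0, 0, -0.1525, -0.1115, 0.07, 0, 0, -0.1525, -0.1115, 0.07, 0, 0, -0.1525, -0.1115, 0.07, 0, 0])

```text
clock: 9.98
tcp_pos: [0.4673, -0.0402, 0.1249]
orientation: [-0.0, 0.039, 0.999, 0.0]
wrist_force: [1.4, 0.4, 0.4]
finger_gap: -0.0001
grip_force: 0.0
```

Emit:
move_arm(moves=[0, 0, 0, 0, 0, 0, 0, 0, 0, 0, 0, 0, 0, 0, 0])

```text
clock: 10.23
tcp_pos: [0.4692, -0.0392, 0.1252]
orientation: [0.0, 0.037, 0.999, 0.0]
wrist_force: [0.0, 0.8, 0.3]
finger_gap: 0.0001
grip_force: 0.0
```

```bash
python3 - <<'E'
from fit import *
t=snap('top','t3.png');s=snap('scene','s3.png');print(env.get_state()['tcp_pos'],env.get_state()['finger_gap'])
p=t['pixels']
a=cv2.resize(p[90:240,205:355],None,fx=2.8,fy=2.8,interpolation=cv2.INTER_CUBIC);b=cv2.resize(s['pixels'][170:320,200:400],None,fx=1.9,fy=2.8)
cv2.imwrite('pics/t3c.png',np.hstack([a,b])[:,:,::-1])
for uv in((244,159),(282,163)): print(np.round(fitheel(t,uv,.028,-.0746),4))
E
```

```text
[ 0.46892097 -0.03915841  0.12515522] -5.355570488979182e-05
[ 0.6187  0.0729 -0.0826  0.0372]
[ 0.7356 -0.1054 -0.6413  1.    ]
```

View pics/t3c.png

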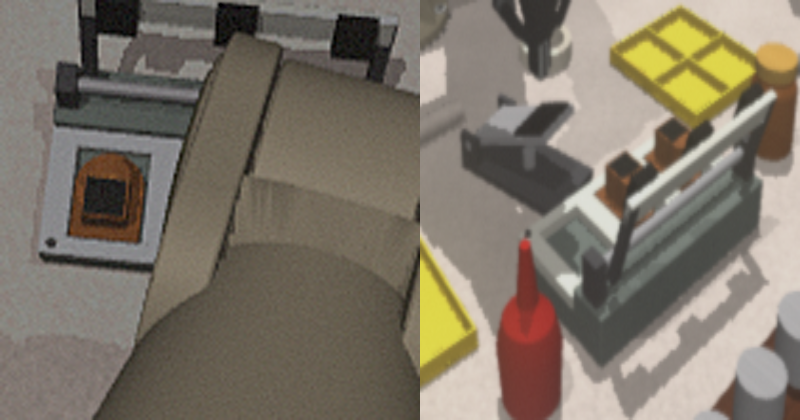

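Both heels look seated and the pedal is up. Now the press.

Emit:
move_arm(moves=[0, 0, -0.03, 0, 0, 0, 0, -0.04, 0, 0, 0, 0, -0.046, 0, 0, 0, 0, -0.052, 0, 0, 0, 0, -0.058, 0, 0, 0, 0, -0.064, 0, 0, 0, 0, -0.07, 0, 0, 0, 0, -0.075, 0, 0, 0, 0, -0.078, 0, 0, 0, 0, -0.078, 0, 0, 0, 0, -0.078, 0, 0])

```text
clock: 11.25
tcp_pos: [0.4713, -0.0396, 0.0487]
orientation: [0.003, 0.037, 0.999, -0.0]
wrist_force: [3.8, 1.6, 6.4]
finger_gap: -0.0001
grip_force: 3.0
```

Emit:
move_arm(moves=[0, 0, -0.003, 0, 0, 0, 0, -0.005, 0, 0, 0, 0, -0.007, 0, 0, 0, 0, -0.007, 0, 0])

```text
clock: 11.58
tcp_pos: [0.4716, -0.0397, 0.0471]
orientation: [0.004, 0.037, 0.999, -0.001]
wrist_force: [-12.9, 3.9, 57.0]
finger_gap: 0.0003
grip_force: 28.8
```

Emit:
move_arm(moves=[0, 0, 0.0035, 0, 0, 0, 0, 0.0035, 0, 0])

```text
clock: 11.75
tcp_pos: [0.4715, -0.0397, 0.0476]
orientation: [0.004, 0.037, 0.999, -0.0]
wrist_force: [-3.3, 2.6, 26.6]
finger_gap: 0.0001
grip_force: 14.0
```

```bash
python3 - <<'E'
from fit import *
s=snap('scene','s4.png')
cv2.imwrite('pics/s4c.png',cv2.resize(s['pixels'][170:320,200:400,::-1],None,fx=3,fy=3))
E
```

```text
(no output)
```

View pics/s4c.png

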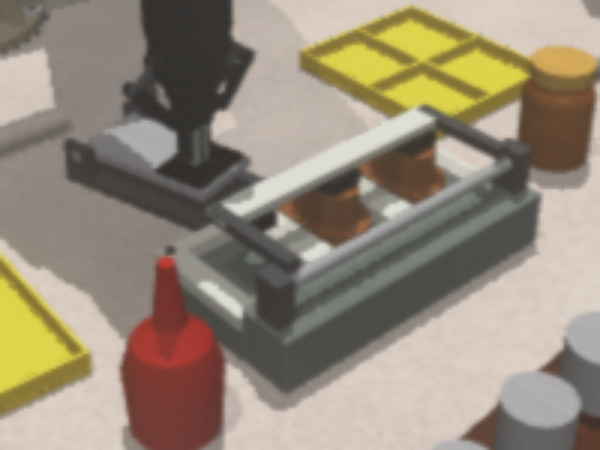

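The frame is down over both stems and the pedal is on its stop. I'll hold it for about two seconds.

Emit:
move_arm(moves=[0, 0, 0, 0, 0, 0, 0, 0, 0, 0, 0, 0, 0, 0, 0, 0, 0, 0, 0, 0, 0, 0, 0, 0, 0, 0, 0, 0, 0, 0, 0, 0, 0, 0, 0, 0, 0, 0, 0, 0, 0, 0, 0, 0, 0, 0, 0, 0, 0, 0, 0, 0, 0, 0, 0, 0, 0, 0, 0, 0])

```text
clock: 12.8
tcp_pos: [0.4715, -0.0397, 0.0476]
orientation: [0.003, 0.037, 0.999, -0.0]
wrist_force: [-2.8, 2.9, 27.5]
finger_gap: 0.0003
grip_force: 13.5
```

Emit:
move_arm(moves=[0, 0, 0, 0, 0, 0, 0, 0, 0, 0, 0, 0, 0, 0, 0, 0, 0, 0, 0, 0, 0, 0, 0, 0, 0, 0, 0, 0, 0, 0, 0, 0, 0, 0, 0, 0, 0, 0, 0, 0, 0, 0, 0, 0, 0, 0, 0, 0, 0, 0, 0, 0, 0, 0, 0, 0, 0, 0, 0, 0])

```text
clock: 13.8
tcp_pos: [0.4715, -0.0397, 0.0476]
orientation: [0.003, 0.037, 0.999, -0.0]
wrist_force: [-3.4, 3.4, 27.1]
finger_gap: -0.0002
grip_force: 13.5
```

Emit:
move_arm(moves=[0, 0, 0.01, 0, 0, 0, 0, 0.02, 0, 0, 0, 0, 0.03, 0, 0, 0, 0, 0.04, 0, 0, 0, 0, 0.07, 0, 0.04, 0, 0, 0.1, 0, 0.07, 0.144, 0.0235, 0.1, 0, 0.07, 0.144, 0.0235, 0.1, 0, 0.07, 0.144, 0.0235, 0.1, 0, 0.07, 0.144, 0.0235, 0.1, 0, 0.07, 0.144, 0.0235, 0.1, 0, 0.07, 0.144, 0.0235, 0.1, 0, 0.07])

```text
clock: 14.8
tcp_pos: [0.6125, -0.0155, 0.1427]
orientation: [-0.001, 0.037, 0.999, 0.0]
wrist_force: [-0.1, -0.5, -1.0]
finger_gap: 0.0701
grip_force: 0.0
```

```bash
python3 - <<'E'
from fit import *
w=snap('wrist','w6.png');s=snap('scene','s5.png');print(env.get_state()['tcp_pos'])
cv2.imwrite('pics/w6c.png',np.hstack([w['pixels'][:400,60:460],s['pixels'][:400,140:540]])[:,:,::-1])
E
```

```text
[ 0.61083448 -0.0158332   0.14310407]
```

View pics/w6c.png

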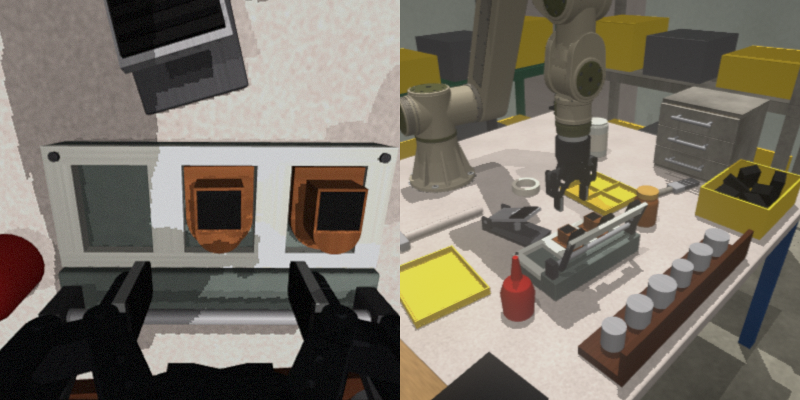

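Both heels are still seated, and the frame and pedal are up. Now I'll take heel 1 out.

Emit:
move_arm(moves=[0, 0, -0.04, 0, 0.07, 0, 0, -0.075, 0, 0.07, 0, 0, -0.0865, 0, 0.07, 0, 0, -0.0865, 0, 0.07, 0, 0, -0.0865, 0, 0.03, 0, 0, -0.0865, 0, 0.03, 0, 0, -0.0865, 0, 0.03, 0, 0, -0.0865, 0, 0.03, 0, 0, -0.0865, 0, 0.03, 0, 0, -0.0865, 0, 0.03, 0, 0, -0.0865, 0, 0.03])

```text
clock: 15.82
tcp_pos: [0.6141, -0.0164, 0.0601]
orientation: [0.002, 0.037, 0.999, -0.0]
wrist_force: [-0.0, -0.3, 7.1]
finger_gap: 0.0351
grip_force: 42.0
```

Emit:
move_arm(moves=[0, 0, 0.04, 0, 0.03, 0, 0, 0.08, 0, 0.03, -0.183, -0.289, 0.09, -0.072, 0.03, -0.183, -0.289, 0.09, -0.072, 0.03, -0.183, -0.289, 0.09, -0.072, 0.03, -0.183, -0.289, 0.09, -0.072, 0.03, -0.183, -0.289, 0.09, -0.072, 0.03, -0.183, -0.289, 0.09, -0.072, 0.03, -0.183, -0.289, 0.09, -0.072, 0.03, -0.183, -0.289, 0.09, -0.072, 0.03, -0.183, -0.289, 0.09, -0.072, 0.03, -0.183, -0.289, 0.09, -0.072, 0.03])

```text
clock: 16.82
tcp_pos: [0.428, -0.3081, 0.1482]
orientation: [0.001, 0.076, 0.997, -0.001]
wrist_force: [-0.4, -0.3, -0.7]
finger_gap: 0.0352
grip_force: 42.0
```

Emit:
move_arm(moves=[0, 0, -0.04, 0, 0.03, 0, 0, -0.08, 0, 0.03, 0, 0, -0.1, 0, 0.03, 0, 0, -0.106, 0, 0.03, 0, 0, -0.11, 0, 0.03, 0, 0, -0.113, 0, 0.03, 0, 0, -0.114, 0, 0.03, 0, 0, -0.114, 0, 0.03, 0, 0, -0.114, 0, 0.03])

```text
clock: 17.57
tcp_pos: [0.4302, -0.3041, 0.0361]
orientation: [0.001, 0.073, 0.997, 0.0]
wrist_force: [-3.5, 4.8, 9.7]
finger_gap: 0.0349
grip_force: 43.3
```

Emit:
move_arm(moves=[0, 0, 0, 0, 0.06, 0, 0, 0, 0, 0.06, 0, 0, 0, 0, 0.06, 0, 0, 0.04, 0, 0.06, 0, 0, 0.08, 0, 0.07, 0, 0, 0.11, 0, 0.07, 0.1915, 0.377, 0.1105, 0.072, 0.07, 0.1915, 0.377, 0.1105, 0.072, 0.07, 0.1915, 0.377, 0.1105, 0.072, 0.07, 0.1915, 0.377, 0.1105, 0.072, 0.07, 0.1915, 0.377, 0.1105, 0.072, 0.07, 0.1915, 0.377, 0.1105, 0.072, 0.07])

```text
clock: 18.57
tcp_pos: [0.5436, -0.0804, 0.1444]
orientation: [0.001, 0.037, 0.999, -0.0]
wrist_force: [-0.3, 0.8, 0.3]
finger_gap: 0.0699
grip_force: 0.0
```

```bash
python3 - <<'E'
from h import *
print(env.get_state()['tcp_pos'])
E
```

```text
[ 0.54363267 -0.08040405  0.14442104]
```

Emit:
move_arm(moves=[0.078, 0.154, 0, 0, 0.07, 0.078, 0.154, 0, 0, 0.07, 0.078, 0.154, 0, 0, 0.07, 0.078, 0.154, 0, 0, 0.07, 0.078, 0.154, 0, 0, 0.07, 0.078, 0.154, 0, 0, 0.07, 0.078, 0.154, 0, 0, 0.07])

```text
clock: 19.15
tcp_pos: [0.6203, 0.072, 0.1435]
orientation: [-0.0, 0.037, 0.999, -0.0]
wrist_force: [-0.7, 1.2, -0.1]
finger_gap: 0.0696
grip_force: 0.0
```

```bash
python3 - <<'E'
from fit import *
w=snap('wrist','w7.png');s=snap('scene','s7.png');print(env.get_state()['tcp_pos'],env.get_state()['orientation'])
cv2.imwrite('pics/w7c.png',np.hstack([w['pixels'][:400,60:460],s['pixels'][:400,100:500]])[:,:,::-1])
E
```

```text
[0.61993351 0.07056403 0.1436783 ] [-2.33246588e-04  3.80437063e-02  9.99276034e-01 -1.72744164e-04]
```

View pics/w7c.png

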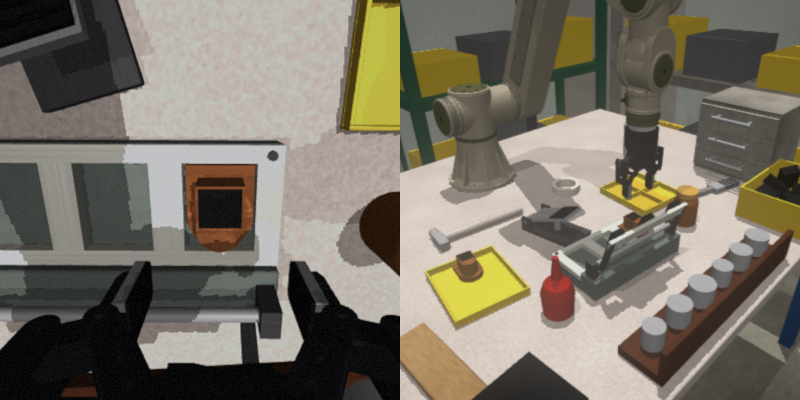

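Heel 1 stands in the tray, and heel 2 is in its nest below the gripper. I'll pick it up.

Emit:
move_arm(moves=[0, 0, -0.04, 0, 0.07, 0, 0, -0.075, 0, 0.07, 0, 0, -0.0865, 0, 0.07, 0, 0, -0.0865, 0, 0.07, 0, 0, -0.0865, 0, 0.03, 0, 0, -0.0865, 0, 0.03, 0, 0, -0.0865, 0, 0.03, 0, 0, -0.0865, 0, 0.03, 0, 0, -0.0865, 0, 0.03, 0, 0, -0.0865, 0, 0.03, 0, 0, -0.0865, 0, 0.03])

```text
clock: 20.17
tcp_pos: [0.6224, 0.0716, 0.0598]
orientation: [0.002, 0.037, 0.999, -0.0]
wrist_force: [-0.1, -1.3, 7.4]
finger_gap: 0.0348
grip_force: 42.1
```

Emit:
move_arm(moves=[0, 0, 0.04, 0, 0.03, 0, 0, 0.08, 0, 0.03, 0, 0, 0.1, 0, 0.03, -0.1055, -0.15, 0.1, -0.072, 0.03, -0.1055, -0.15, 0.1, -0.072, 0.03, -0.1055, -0.15, 0.1, -0.072, 0.03, -0.1055, -0.15, 0.1, -0.072, 0.03, -0.1055, -0.15, 0.1, -0.072, 0.03, -0.1055, -0.19, 0.1, -0.072, 0.03, -0.1055, -0.23, 0.1, -0.072, 0.03, -0.1055, -0.27, 0.1, -0.072, 0.03, -0.1055, -0.31, 0.1, -0.072, 0.03])

```text
clock: 21.17
tcp_pos: [0.515, -0.24, 0.1583]
orientation: [0.001, 0.073, 0.997, -0.0]
wrist_force: [0.7, 1.6, -0.6]
finger_gap: 0.0346
grip_force: 41.4
```

Emit:
move_arm(moves=[0, -0.04, 0, 0, 0.03, 0, -0.08, 0, 0, 0.03, 0, -0.08, 0, 0, 0.03, 0, -0.08, -0.04, 0, 0.03, 0, -0.08, -0.08, 0, 0.03, 0, -0.08, -0.105, 0, 0.03, 0, -0.08, -0.115, 0, 0.03, 0, -0.08, -0.12, 0, 0.03, 0, -0.08, -0.123, 0, 0.03, 0, -0.08, -0.124, 0, 0.03, 0, -0.08, -0.124, 0, 0.03])

```text
clock: 22.08
tcp_pos: [0.5154, -0.3181, 0.0361]
orientation: [0.001, 0.073, 0.997, -0.0]
wrist_force: [-2.9, 1.9, 4.9]
finger_gap: 0.0352
grip_force: 42.2
```

Release, rise, and clear to the side.

Emit:
move_arm(moves=[0, 0, 0, 0, 0.06, 0, 0, 0, 0, 0.06, 0, 0, 0, 0, 0.06, 0, 0, 0.04, 0, 0.06, 0, 0, 0.08, 0, 0.06, 0, 0, 0.12, 0, 0.06, 0, 0, 0.16, 0, 0.06, -0.06, 0.03, 0.16, 0, 0.06, -0.1, 0.06, 0.16, 0, 0.06, -0.1, 0.1, 0.16, 0, 0.06, -0.1, 0.14, 0.16, 0, 0.06, -0.1, 0.18, 0.16, 0, 0.06])

```text
clock: 23.08
tcp_pos: [0.4145, -0.1555, 0.1938]
orientation: [0.001, 0.075, 0.997, -0.0]
wrist_force: [1.2, 0.8, -0.2]
finger_gap: 0.0602
grip_force: 0.0
```

Emit:
move_arm(moves=[0, 0.04, 0, 0, 0.06, 0, 0.08, 0, 0, 0.06, 0, 0.12, 0, 0, 0.06, 0, 0.16, 0, 0, 0.06, 0, 0.2, 0, 0, 0.06, 0, 0.2, 0, 0, 0.06, 0, 0.2, 0, 0, 0.06, 0, 0.2, 0, 0, 0.06, 0, 0.2, 0, 0, 0.06, 0, 0.2, 0, 0, 0.06])

```text
clock: 23.92
tcp_pos: [0.4162, 0.0423, 0.1932]
orientation: [0.0, 0.075, 0.997, -0.0]
wrist_force: [-0.8, 0.1, -0.5]
finger_gap: 0.0598
grip_force: 0.0
```

```bash
python3 - <<'E'
from fit import *
t=snap('top','t8.png');s=snap('scene','s8.png');print(env.get_state()['tcp_pos'])
cv2.imwrite('pics/t8c.png',np.hstack([t['pixels'][60:360,160:560],s['pixels'][120:420,60:460]])[:,:,::-1])
E
```

```text
[0.41612734 0.04237421 0.19309971]
```

View pics/t8c.png

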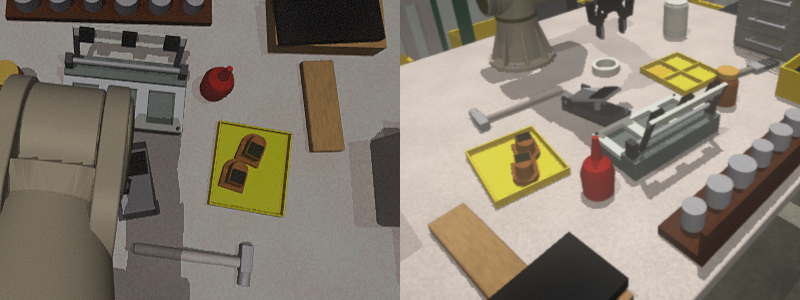

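Both heels are in the tray, but one now appears turned and close to the other. I'll check that neither is tilted.

```bash
python3 - <<'E'
from fit import *
t=ld('t8.png')
cv2.imwrite('pics/t8z.png',cv2.resize(t['pixels'][180:280,360:460,::-1],None,fx=5.8,fy=5.8,interpolation=cv2.INTER_CUBIC))
E
```

```text
(no output)
```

View pics/t8z.png

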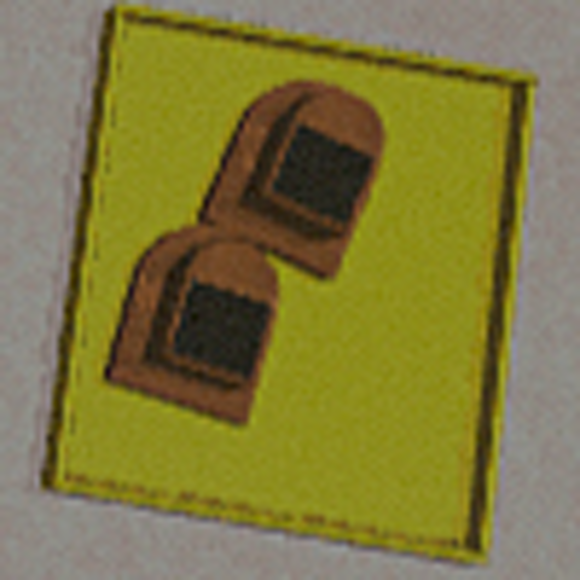

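```bash
python3 - <<'E'
from fit import *
t=ld('t8.png');S=6;off=np.array([370,185]);n=84
a=cv2.resize(t['pixels'][off[1]:off[1]+n,off[0]:off[0]+n],None,fx=S,fy=S,interpolation=cv2.INTER_CUBIC).astype(np.float32)
a=cv2.GaussianBlur(a,(0,0),2.4)
m=((a[...,0]>a[...,1]*1.18)&(a[...,0]>40)).astype(np.uint8)
cs=[k for k in cv2.findContours(m,cv2.RETR_EXTERNAL,cv2.CHAIN_APPROX_NONE)[0] if cv2.contourArea(k)>1500]
m[:]=0;cv2.drawContours(m,cs,-1,1,-1)
p=lambda u:np.array(u)/5.8+[360,180]
g=np.r_[world(t,[p((190,325))],.016)[0][:2],-.3,world(t,[p((290,180))],.016)[0][:2],-.5]
sc=np.array([.01,.01,.2]*2)
f=lambda q:np.abs(np.maximum(sil(t,(g+q*sc)[:3],.004,S,m.shape,off),sil(t,(g+q*sc)[3:],.004,S,m.shape,off))-m).sum()
r=minimize(f,np.zeros(6),method='Nelder-Mead',options=dict(maxiter=1500,initial_simplex=np.vstack([np.zeros(6),np.eye(6)])))
q=g+r.x*sc;print(np.round(q,4),r.fun/m.sum())
o=cv2.resize(t['pixels'][off[1]:off[1]+n,off[0]:off[0]+n,::-1],None,fx=S,fy=S,interpolation=cv2.INTER_CUBIC)
for k in(q[:3],q[3:]):
    for P in(D(.072,.056,.012),D(.052,.036,.042)):
        cv2.polylines(o,[np.round((proj(t,place(P,k[0],k[1],.004,k[2]))+.5-off)*S-.5).astype(int)],True,(255,255,255))
    w=-.145;d=k[:2]-[.472,-.312];print('tray frame',d@[np.cos(w),np.sin(w)],d@[-np.sin(w),np.cos(w)])
cv2.imwrite('pics/fit8.png',o)
E
```

```text
[ 0.4594 -0.2766 -0.3022  0.5185 -0.3179 -0.4131] 0.07796813027205185
tray frame -0.01758132468076516 0.03322908586029312
tray frame 0.046901158451447995 0.0008732402580155216
```

View pics/fit8.png

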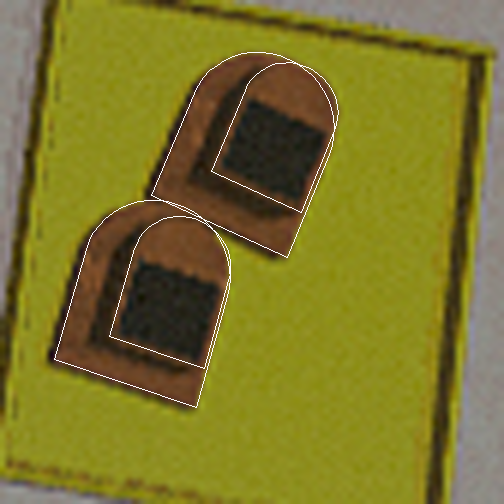

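The fitted outlines for flat, upright heels match both images. Their flanges touch but don't overlap, and both are well inside the tray limits. I'm handing in.

```bash
python3 -c "
from workcell import env
print(env.hand_in())"
```

```text
the job is handed in; nothing more can be done
None
```

The job is handed in, no verdict came back: both heels were seated, pressed for about 2 s and stood upright in the tray (something shifted one there afterwards; both still fit as flat and inside the limits), but I viewed 16 pictures, two over the 14 allowed, and the pedal push briefly peaked at about 57 N.

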